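# Push the stray stock bin back into its place in the row

### The job

One small steel stock bin has been pulled out of its row and left askew on the bench. Push it gently back through the gap between its two neighbours until it is fully home against the back rail, with its front level with theirs. Only push it with the fingers: keep it flat on the bench, never lift or grip it, and leave the castor, the loose wheel and the carton where they are.

Things in the scene. Friction and masses are not known exactly. Their poses are not given: they have to be found in the camera images.
- bin: the stray bin, the only one out of the row: green steel stacking bin part-filled with black castor wheels packed tight (to 55 mm high). 160 mm long (x), 100 mm wide (y), sides and back 75 mm high; outer upright corners rounded to 8 mm; walls 4 mm; 0.4 to 0.85 kg; slides on the bench. Origin: centre of its underside. x points from its low front wall (-80 mm) to its back (+80 mm), z up
- bin_front (a point): middle of the bin's upright front wall (the low one with the label), on its outer face, 23 mm above the bench; the wall is 45 mm high. Axes as the bin's
- row: the row, fixed, nothing of it gives: three full bins like the stray one side by side, fronts in line, one place empty. Origin: on the bench, middle of the gap's mouth, level with the neighbours' fronts. x points into the gap (roughly to the robot's left), y along the fronts, z up. Gap: 106 mm wide (y -53 to +53), 160 mm deep. Bins, 75 mm high, at y 53 to 153, -53 to -153, -157 to -257 mm
- row_home (a point): on the bench, where the origin of a bin stands that is fully home: 80 mm inside the gap's mouth, in its middle. Axes as the row's. The steel back rail that ends the gap (face 40 mm high) is 80 mm further in (x)
- castor: bystander: loose steel castor standing on its 70 x 60 mm plate with its 60 mm wheel upward, 86 mm high. Origin: centre of the plate's underside
- loose_wheel: bystander: loose black wheel lying flat, 80 mm diameter, 28 mm high. Origin: centre of its underside
- carton: bystander: small closed carton, 90 x 62 mm, 50 mm high. Origin: centre of its underside
Things that resemble listed ones, but are neither listed nor needed, are in the scene too. Leave any pink look-alike of the bin alone.

How it is judged:
By the outcome, as a careful person would: the job done as asked, in the order asked, and still so for the second after the job is handed in, with the robot touching nothing.
It also fails if it takes over 72 s, if anything falls off the work surface, if the arm or the gripper's body presses on something with over 40 N, if the wrist force passes 120 N, or if a joint passes its speed limit or range.

### The arm

A 6-joint arm with a two-finger parallel gripper is mounted at the origin on the work surface. World frame = base frame: x ahead of the robot, y to its left, z up, the work surface at z = 0. Lengths are in m, angles in rad, forces in N, time in s.
With the tool pointing down it reaches from about 0.375 to 0.925 m from the base axis. Payload 5.7 kg.
Tool frame: the origin (TCP) lies midway between the tips of the shut fingers; the grasp point (between the pads) lies 19 mm behind it; z points along the fingers, y is the line along which they close (so a half turn about z gives the same grasp; the last joint's range is limited). The gripper opens to 88 mm and grips with 3 to 60 N. Pads are 20 mm wide; open, the fingers measure 115 mm over their backs; the gripper's body (75 mm by 178 mm) begins 61 mm behind the grasp point.
Start: joints at [-1.367, 0.359, 1.51, -0, 1.272, -0.115], TCP at [0.188, -0.57, 0.223] pointing down, gripper open.
Joint ranges: [-2.97, 2.97], [-1.01, 2.36], [0.21, 2.38], [-0.96, 4.11], [0.2, 2.71], [-2.98, 2.98]. Speed limits (rad/s): [2.39, 2.39, 3.14, 3.14, 3.14, 3.14].

### API

Orientations are given as a unit quaternion [w, x, y, z].
In Python, from plant import readout, camera, calibration, workorder gives the robot as it stands. The module is installed in compiled form; this text tells all that it offers.
- The arm moves only by the tool send_rows, never from a script. Its arguments are lists of equal length, an entry for each row: "xyz": the shift along the tool's x, y, z in m, a list of three; "delta_rot": the turn, a rotation vector about the tool's x, y, z in degrees, a list of three; "grip": the finger opening in m, from 0 to 0.0878. In form: {"xyz": [[x, y, z], ...], "delta_rot": [[rx, ry, rz], ...], "grip": [grip, ...]}. A call has exactly 10 rows; each row shifts and turns the commanded pose from where the row before left it, along the tool's axes as they then stand; what a row does not reach is not made up. A row lasts 1/8 s, in which the tool goes at most 62.5 mm and 10.7 degrees, less where a joint would pass 70% of its speed; a pose out of reach is approached as far as the arm can. A call is refused whole if a number of a shift passes 0.0625 or a number of a turn 10.7, either way. A call with a gripper value outside its range is refused whole. The fingers move at their own pace and stop on an object; "grip_force" is the grip in N (left out, the last holds). Time passes only in rows, so rows that do not move let the fingers close, or fill a call up. It gives the time, the measured TCP pose, the force, the opening and the grip force at its end, in the units of the state.
- readout.read_state(): the state, without advancing time (a new reading comes with each control period).
- camera(name): name is "scene" or "top" or "wrist"; returns (picture, depth): 480x640x3 uint8, red, green, blue; 480x640 float32, m along the optical axis (not along the pixel's ray), 0 where there is no reading.
- calibration(name): a dict with "vfov" (degrees; the focal length in pixels is half the picture's height over the tangent of half this angle, whatever the lens; pixels are square), "cx", "cy" (the principal point, pixels), "k1" (the pictures are not rectified: a ray, as slopes to the right and down, at radius r is drawn at 1 + k1 r^2 times it, then the intrinsics apply), "world_to_cam" (4x4, takes a point from world to camera coordinates); the wrist camera has in their place "mount" (4x4, takes a point from camera to tool coordinates, whose origin is the TCP and whose axes are the flange's). Camera axes: x right, y up, looking along -z (the intrinsics and any distortion apply to the point x, -y, -z); pixel columns grow to the right and rows downward; lengths in m; the calibration is good to about 2 mm. A picture is of the moment at which its call begins: read the wrist's pose just before it. calibration takes no time and is no camera call.
- workorder.hand_in(): hands the job in; it is judged then, once.
The state is a dict: "time": time; "q": joint angles; "dq": joint speeds; "joint_efforts": joint torques, N m; "tool_pos": TCP position; "tcp_rot": TCP orientation; "ft_force": force on the tool from outside, world axes, zero at the start; "moment": the same for the moment, N m; "finger_gap": opening from 0.0 (shut) to 1.0 (fully open); "finger_force": force on a finger pad.
Only numpy, scipy, OpenCV 4.12 (cv2) and the standard library are available. Lean on these libraries where they do the work, as an engineer would, in place of code of your own. Each camera call takes 0.05 s, during which the arm holds its last target. There are 200 camera calls.

## Working session

There is one attempt and no reset: what is moved stays moved. The work goes in short steps, Python scripts to look and compute and a tool call to move; the robot and the scene stay as the last step left them, time stands still between calls to the robot, and variables do not carry over. Pictures are saved under pics/ and viewed, at most 10 in all, crops included, and the job is handed in when it is done.

Besides the shell and the picture viewer there is one more tool, called after "Call:" as name(argument=value, ...) on one line, values as JSON. send_rows: Moves the arm, as the interface text tells. Its arguments: {"type":"object","properties":{"xyz":{"type":"array"},"delta_rot":{"type":"array"},"grip":{"type":"array"},"grip_force":{"type":"number"}},"required":["xyz","delta_rot","grip"]}

```bash
mkdir -p pics
cat > h.py <<'E'
import numpy as np, cv2
from plant import readout, camera, calibration, workorder
from scipy.spatial.transform import Rotation as R
def c2w(name, st=None):
    c=calibration(name)
    if name!="wrist": return c,np.linalg.inv(np.array(c["world_to_cam"]))
    T=np.eye(4);q=st["tcp_rot"];T[:3,:3]=R.from_quat([q[1],q[2],q[3],q[0]]).as_matrix();T[:3,3]=st["tool_pos"]
    return c,T@np.array(c["mount"])
def slopes(c,px):
    f=240/np.tan(np.radians(c["vfov"])/2)
    px=np.atleast_2d(np.asarray(px,float)); K=np.array([[f,0,c["cx"]],[0,f,c["cy"]],[0,0,1]])
    return cv2.undistortPoints(px.reshape(-1,1,2),K,np.array([c["k1"],0,0,0.])).reshape(-1,2)
def rays(c,T,px):
    s=slopes(c,px); d=np.c_[s[:,0],-s[:,1],-np.ones(len(s))]@T[:3,:3].T
    return T[:3,3],d
def onplane(c,T,px,z):
    o,d=rays(c,T,px); return o+d*((z-o[2])/d[:,2])[:,None]
def cloud(c,T,depth):
    v,u=np.mgrid[:480,:640]; o,d=rays(c,T,np.c_[u.ravel(),v.ravel()])
    P=(o+d*depth.reshape(-1,1)).reshape(480,640,3); P[depth==0]=np.nan; return P
def save(n,img): cv2.imwrite("pics/"+n,img[:,:,::-1])
E
python3 - <<'E'
from h import *
for n in("top","scene"):
    im,d=camera(n);save(n+"0.png",im);np.savez(n+"0.npz",im=im,d=d)
    c,T=c2w(n);print(n,c["vfov"],c["k1"],T[:3,3].round(3),(-T[:3,2]).round(2))
print(readout.read_state())
E
```

```text
top 49.39575703791039 -0.0007665808794549942 [ 0.394 -0.038  1.238] [ 0.13 -0.02 -0.99]
scene 57.46983560016793 -0.04103325898220227 [0.956 0.446 1.01 ] [-0.36 -0.42 -0.83]
{'time': 0.1, 'q': array([-1.36711778e+00,  3.59428179e-01,  1.51131212e+00,  1.22382790e-05,
        1.27252571e+00, -1.15100282e-01]), 'dq': array([-0.00113899, -0.00244835, -0.00196667,  0.00117005, -0.00010964,
       -0.00080954]), 'joint_efforts': array([ 5.16332220e-04, -5.16358030e+01, -2.71406865e+01,  6.77764043e-02,
        2.76015478e-02, -2.92758364e-05]), 'tool_pos': array([ 0.18791347, -0.56915436,  0.22190112]), 'tcp_rot': array([-8.36112402e-04,  9.87324317e-01,  1.58713555e-01, -3.12017358e-05]), 'ft_force': array([ 0.71067355, -0.30526387, -0.58806685]), 'moment': array([-0.01155833, -0.00737461, -0.04682023]), 'finger_force': 0.0, 'finger_gap': 1.0000931019276036}
```

View pics/top0.png

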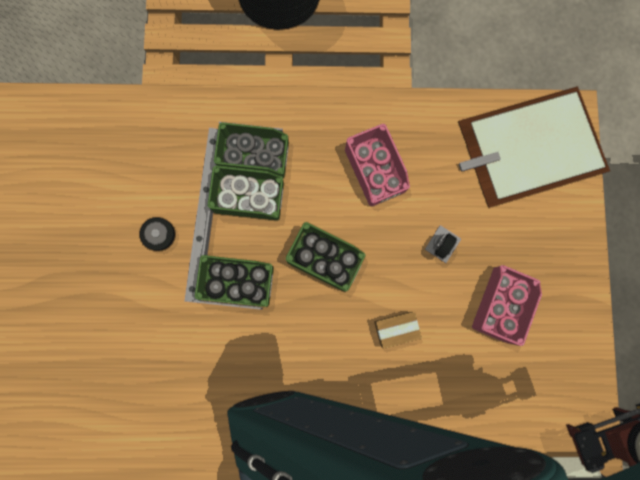

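View pics/scene0.png

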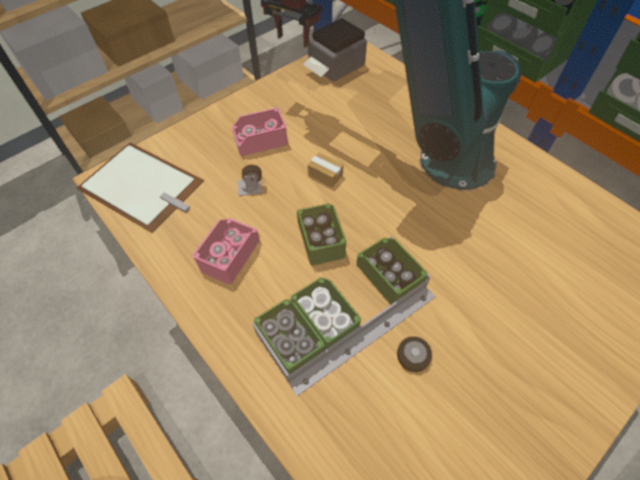

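The top view shows the row at left: bins at (252,148), (247,193) and (234,282), with the rail at about (200,220). The stray bin is at (325,257), the castor at (441,244), the carton at (398,329) and the wheel at (157,234). The gap is between (247,193) and (234,282).

```bash
cat > m.py <<'E'
from h import *
def bins(name,im,d,st=None,zlo=0.035):
    c,T=c2w(name,st);P=cloud(c,T,d);h=cv2.cvtColor(im,cv2.COLOR_RGB2HSV)
    g=((h[...,0]>35)&(h[...,0]<85)&(h[...,1]>70)).astype(np.uint8)
    z=P[...,2]; ok=(g>0)&(z>zlo)&(z<0.09)
    n,l,s,cen=cv2.connectedComponentsWithStats(ok.astype(np.uint8),connectivity=8)
    out=[]
    for i in range(1,n):
        if s[i,4]<150: continue
        m=l==i; Q=P[m]
        r=cv2.minAreaRect((Q[:,:2]*1000).astype(np.float32))
        print(name,i,s[i,4],"px",cen[i].round(),"rect c",np.round(r[0],1),"size",np.round(r[1],1),"ang",round(r[2],2),"z",np.percentile(Q[:,2],[5,50,95]).round(3))
        print("   box",cv2.boxPoints(r).round(0).tolist())
        out.append((m,Q))
    return P,out
E
python3 - <<'E'
from m import *
for n in("top","scene"):
    f=np.load(n+"0.npz");P,o=bins(n,f["im"],f["d"])
    # obstacles: non-bench
    z=P[...,2];m=((z>0.012)&(z<0.12)&(P[...,0]>.25)&(P[...,0]<.9)&(abs(P[...,1])<.6)).astype(np.uint8)
    k,l,s,cen=cv2.connectedComponentsWithStats(m)
    for i in range(1,k):
        if s[i,4]>100:
            Q=P[l==i];print(n,"obj",cen[i].round(),s[i,4],Q.min(0).round(3),Q.max(0).round(3))
E
```

```text
top 1 2057 px [244. 168.] rect c [713.9 113.6] size [160.3 205.7] ang 84.14 z [0.039 0.062 0.079]
   box [[603.0, 44.0], [808.0, 23.0], [824.0, 183.0], [620.0, 204.0]]
top 2 691 px [322. 254.] rect c [513.2 -64.6] size [157.9  98.6] ang 63.67 z [0.041 0.073 0.079]
   box [[434.0, -114.0], [522.0, -157.0], [592.0, -16.0], [504.0, 28.0]]
top 8 710 px [226. 279.] rect c [457.3 140.2] size [160.6  98.9] ang 83.56 z [0.04  0.071 0.08 ]
   box [[399.0, 66.0], [497.0, 55.0], [515.0, 214.0], [417.0, 226.0]]
top obj [243. 208.] 9314 [0.395 0.025 0.012] [0.829 0.229 0.085]
top obj [377. 164.] 3117 [ 0.642 -0.261  0.012] [ 0.823 -0.111  0.083]
top obj [476. 162.] 183 [ 0.73  -0.471  0.012] [ 0.769 -0.391  0.02 ]
top obj [157. 234.] 963 [0.53  0.29  0.012] [0.608 0.369 0.036]
top obj [325. 257.] 2805 [ 0.437 -0.157  0.012] [0.591 0.024 0.084]
top obj [445. 245.] 455 [ 0.51  -0.367  0.013] [ 0.574 -0.315  0.09 ]
top obj [509. 306.] 3436 [ 0.317 -0.56   0.012] [ 0.498 -0.409  0.082]
top obj [398. 330.] 1182 [ 0.31  -0.281  0.012] [ 0.39  -0.179  0.056]
scene 6 267 px [571.  31.] rect c [-846.6 -12
[... 513 characters left out ...]
 [718.5 113.7] size [156.8 201.7] ang 83.79 z [0.045 0.075 0.079]
   box [[610.0, 47.0], [810.0, 25.0], [827.0, 181.0], [627.0, 203.0]]
scene obj [259. 130.] 1836 [ 0.322 -0.56   0.012] [ 0.503 -0.41   0.083]
scene obj [325. 169.] 764 [ 0.312 -0.281  0.012] [ 0.396 -0.179  0.057]
scene obj [250. 177.] 446 [ 0.517 -0.371  0.012] [ 0.58  -0.314  0.09 ]
scene obj [174. 201.] 184 [ 0.733 -0.492  0.012] [ 0.781 -0.39   0.019]
scene obj [321. 233.] 2133 [ 0.44  -0.159  0.012] [0.596 0.026 0.082]
scene obj [225. 249.] 2570 [ 0.646 -0.261  0.012] [ 0.826 -0.112  0.081]
scene obj [335. 309.] 9142 [0.398 0.022 0.012] [0.834 0.229 0.083]
scene obj [415. 353.] 987 [0.533 0.289 0.012] [0.613 0.369 0.035]
```

```bash
cat >> m.py <<'E'
TH=np.radians(83.85);M0=np.array([.5537,.0505])
EX=np.array([np.cos(TH),np.sin(TH)]);EY=np.array([-EX[1],EX[0]])
def row2w(x,y): return M0+x/1000*EX+y/1000*EY
def w2row(p): d=(np.asarray(p)[...,:2]-M0)*1000; return np.stack([d@EX,d@EY],-1)
def plan(rx,ry,z,yaw,n):
    "target in row mm, z m, tool-x yaw deg relative to row x; prints tool-axis rows"
    s=readout.read_state();q=s["tcp_rot"];Rm=R.from_quat([q[1],q[2],q[3],q[0]])
    p=np.array(s["tool_pos"]);t=np.r_[row2w(rx,ry),z]
    x=Rm.as_matrix()[:,0];a0=np.arctan2(x[1],x[0]);a1=TH+np.radians(yaw)
    rv=R.from_euler('z',a1-a0)
    dz=(np.degrees(a1-a0)+180)%360-180
    for i in range(n):
        a=a0+np.radians(dz)*i/n; w=(t-p)/n
        tx=np.array([np.cos(a),np.sin(a),0]);ty=np.array([np.sin(a),-np.cos(a),0])
        print([round(float(v),4) for v in (tx@w,ty@w,-w[2])],[0,0,round(-dz/n,2)])
E
python3 - <<'E'
from m import *
c0=np.array([.5162,-.0646]);u=np.array([np.cos(np.radians(63.3)),np.sin(np.radians(63.3))]);v=np.array([-u[1],u[0]])
for n in("top","scene"):
    f=np.load(n+"0.npz");c,T=c2w(n);P=cloud(c,T,f["d"]);B=P[...,:2]-c0
    a=B@u*1000;b=B@v*1000
    for lo,hi in((-81,-75),(75,81)):
        m=(a>lo)&(a<hi)&(abs(b)<35);print(n,lo,m.sum(),np.percentile(P[m][:,2],[10,50,75,90]).round(3))
tail=c0-.06*u+.05*v;print("row: c",w2row(c0),"contact",w2row(tail))
plan(w2row(tail)[0]-3,w2row(tail)[1]+35,.222,0,10)
E
```

```text
top -81 94 [0.001 0.044 0.047 0.048]
top 75 38 [0.073 0.076 0.078 0.08 ]
scene -81 206 [0.013 0.029 0.04  0.047]
scene 75 456 [0.005 0.04  0.062 0.074]
row: c [-118.45502102   24.9533163 ] contact [-157.08576174   92.83310616]
[0.0359, -0.0381, -0.0] [0, 0, np.float64(-6.56)]
[0.04, -0.0337, -0.0] [0, 0, np.float64(-6.56)]
[0.0436, -0.0289, -0.0] [0, 0, np.float64(-6.56)]
[0.0466, -0.0238, -0.0] [0, 0, np.float64(-6.56)]
[0.049, -0.0183, -0.0] [0, 0, np.float64(-6.56)]
[0.0508, -0.0126, -0.0] [0, 0, np.float64(-6.56)]
[0.0519, -0.0067, -0.0] [0, 0, np.float64(-6.56)]
[0.0523, -0.0007, -0.0] [0, 0, np.float64(-6.56)]
[0.0521, 0.0053, -0.0] [0, 0, np.float64(-6.56)]
[0.0511, 0.0112, -0.0] [0, 0, np.float64(-6.56)]
```

The low front wall (about 45 mm) faces away from the gap, so the bin's facing is right. I'll nudge the tail's near side first, which squares the bin up, and then push it straight in.

Call:
send_rows(xyz=[[0.036,-0.038,0],[0.04,-0.034,0],[0.0435,-0.029,0],[0.0465,-0.024,0],[0.049,-0.018,0],[0.051,-0.0125,0],[0.052,-0.0065,0],[0.052,-0.0005,0],[0.052,0.0055,0],[0.051,0.011,0]], delta_rot=[[0,0,-6.6],[0,0,-6.6],[0,0,-6.6],[0,0,-6.6],[0,0,-6.6],[0,0,-6.6],[0,0,-6.6],[0,0,-6.6],[0,0,-6.5],[0,0,-6.5]], grip=[0,0,0,0,0,0,0,0,0,0], grip_force=10)

```text
time: 1.35
tool_pos: [0.4087, -0.0937, 0.2226]
tcp_rot: [0.0, 0.742, 0.671, 0.0]
ft_force: [0.1, -0.9, -0.3]
finger_gap: 0.003
finger_force: 0.0
```

Run:
```python
from m import *
s=readout.read_state();print(s["time"],s["tool_pos"],w2row(s["tool_pos"]),s["tcp_rot"],s["finger_gap"])
im,d=camera("wrist");save("w1.png",im);bins("wrist",im,d,s)
im,d=camera("top");bins("top",im,d)
im,d=camera("scene");bins("scene",im,d);save("s1.png",im)
plan(-160,128,.022,0,10)
```

```text
1.35 [ 0.40870617 -0.09371521  0.22261213] [-158.91866935  128.7093399 ] [1.27674523e-05 7.41538540e-01 6.70910271e-01 3.59636244e-05] 0.003007751971043429
wrist 1 1758 px [353.  15.] rect c [452.6  68.9] size [18.6 98. ] ang 86.27 z [0.039 0.046 0.05 ]
   box [[403.0, 63.0], [501.0, 56.0], [502.0, 75.0], [404.0, 81.0]]
wrist 2 1307 px [578.  22.] rect c [649.3  47.7] size [22.6 88.2] ang 76.51 z [0.037 0.046 0.052]
   box [[604.0, 47.0], [690.0, 26.0], [695.0, 48.0], [609.0, 69.0]]
wrist 3 10734 px [463. 159.] rect c [516.  -64.5] size [158.7 100. ] ang 63.7 z [0.038 0.062 0.078]
   box [[436.0, -113.0], [526.0, -158.0], [596.0, -16.0], [506.0, 29.0]]
top 1 2059 px [244. 168.] rect c [713.4 113.9] size [160.3 204.6] ang 83.95 z [0.039 0.062 0.079]
   box [[603.0, 45.0], [807.0, 23.0], [824.0, 183.0], [620.0, 204.0]]
top 2 453 px [313. 244.] rect c [516.4 -58.2] size [143.1  99.2] ang 63.52 z [0.041 0.074 0.08 ]
   box [[440.0, -100.0], [529.0, -144.0], [593.0, -16.0], [504.0, 28.0]]
top 9 692 px [226. 278.] rect c [457.1 140.4] size [160.4  98.9] ang 83.32 z [0.039 0.068 0.08 ]
   b
[... 368 characters left out ...]
, 57.0], [520.0, 215.0], [419.0, 225.0]]
scene 20 858 px [310. 331.] rect c [718.7 113.8] size [158.2 201.1] ang 83.68 z [0.047 0.076 0.08 ]
   box [[610.0, 46.0], [810.0, 24.0], [827.0, 181.0], [627.0, 204.0]]
[-0.0001, 0.0001, 0.02] [0, 0, np.float64(0.05)]
[-0.0001, 0.0001, 0.02] [0, 0, np.float64(0.05)]
[-0.0001, 0.0001, 0.02] [0, 0, np.float64(0.05)]
[-0.0001, 0.0001, 0.02] [0, 0, np.float64(0.05)]
[-0.0001, 0.0001, 0.02] [0, 0, np.float64(0.05)]
[-0.0001, 0.0001, 0.02] [0, 0, np.float64(0.05)]
[-0.0001, 0.0001, 0.02] [0, 0, np.float64(0.05)]
[-0.0001, 0.0001, 0.02] [0, 0, np.float64(0.05)]
[-0.0001, 0.0001, 0.02] [0, 0, np.float64(0.05)]
[-0.0001, 0.0001, 0.02] [0, 0, np.float64(0.05)]
```

View pics/w1.png

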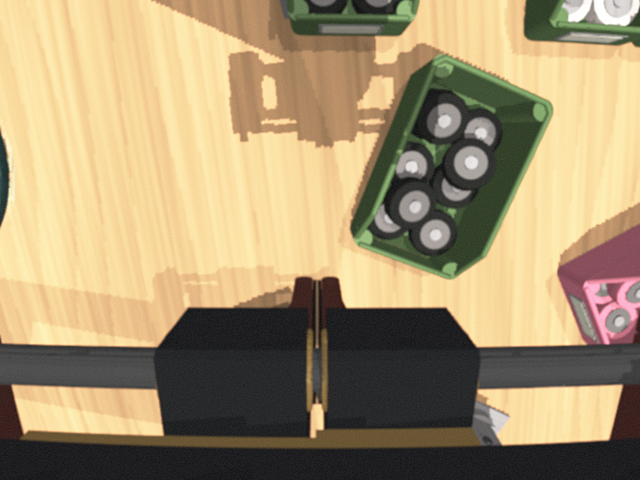

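The wrist view shows the stray bin at about (450,165), well clear of the shut fingers at (318,290). Now I go down beside its tail.

Call:
send_rows(xyz=[[0.001,0,0.02],[0.001,0,0.02],[0.001,0,0.02],[0.001,0,0.02],[0.001,0,0.02],[0.001,0,0.02],[0.001,0,0.02],[0.001,0,0.02],[0.001,0,0.02],[0.001,0,0.02]], delta_rot=[[0,0,0],[0,0,0],[0,0,0],[0,0,0],[0,0,0],[0,0,0],[0,0,0],[0,0,0],[0,0,0],[0,0,0]], grip=[0,0,0,0,0,0,0,0,0,0])

```text
time: 2.75
tool_pos: [0.4091, -0.0868, 0.022]
tcp_rot: [0.0, 0.744, 0.669, -0.0]
ft_force: [0.4, 0.5, 0.3]
finger_gap: 0.007
finger_force: 0.0
```

Call:
send_rows(xyz=[[0,0.006,0],[0,0.006,0],[0,0.006,0],[0,0.006,0],[0,0.005,0],[0,0.005,0],[0,0.005,0],[0,0.005,0],[0,0.005,0],[0,0.003,0]], delta_rot=[[0,0,0],[0,0,0],[0,0,0],[0,0,0],[0,0,0],[0,0,0],[0,0,0],[0,0,0],[0,0,0],[0,0,0]], grip=[0,0,0,0,0,0,0,0,0,0])

```text
time: 4.0
tool_pos: [0.4617, -0.0909, 0.0227]
tcp_rot: [0.0, 0.743, 0.67, 0.0]
ft_force: [-3.4, -0.1, -1.5]
finger_gap: 0.005
finger_force: 1.6
```

```bash
cat >> m.py <<'E'
def look(names=("wrist","scene","top")):
    s=readout.read_state();print(s["time"],"tcp row",w2row(s["tool_pos"]).round(1),"z",s["tool_pos"][2].round(4),"F",s["ft_force"].round(1))
    for n in names:
        im,d=camera(n);c,T=c2w(n,s);P=cloud(c,T,d);h=cv2.cvtColor(im,cv2.COLOR_RGB2HSV)
        r=w2row(P[...,:2]); z=P[...,2]
        ok=(h[...,0]>35)&(h[...,0]<85)&(h[...,1]>70)&(z>.035)&(z<.09)&(abs(r[...,1])<150)&(r[...,0]>-260)&(r[...,0]<175)
        k,l,st,cen=cv2.connectedComponentsWithStats(cv2.dilate(ok.astype(np.uint8),np.ones((3,3))))
        for i in range(1,k):
            Q=r[(l==i)&ok]
            if len(Q)<60: continue
            R_=cv2.minAreaRect(Q.astype(np.float32));a=R_[2];a=a-90 if a>45 else a
            print(n,len(Q),cen[i].round(),"row c",np.round(R_[0],1),"size",np.round(R_[1],1),"ang",round(a,1),"box",cv2.boxPoints(R_).round(0).tolist())
        save(f"{n}_{s['time']:.2f}.png",im)
E
python3 -c "
from m import *
look()"
```

```text
4.0 tcp row [-150.4   76.3] z 0.0227 F [-3.4 -0.1 -1.5]
wrist 14225 [412. 150.] row c [-92.9  43.4] size [ 17.1 112.9] ang -12.3 box [[-150.0, 47.0], [-40.0, 23.0], [-36.0, 40.0], [-146.0, 64.0]]
wrist 2610 [595.  14.] row c [-39.8 -14.6] size [49.3  2.2] ang -12.1 box [[-46.0, -38.0], [-44.0, -39.0], [-34.0, 9.0], [-36.0, 10.0]]
wrist 5351 [615. 288.] row c [-126.5  -35. ] size [11.8 74.6] ang -12.1 box [[-164.0, -33.0], [-91.0, -49.0], [-89.0, -37.0], [-162.0, -21.0]]
wrist 4800 [551. 409.] row c [-188.9  -15.1] size [28.5 51.6] ang 28.5 box [[-214.0, 1.0], [-189.0, -45.0], [-164.0, -31.0], [-189.0, 14.0]]
scene 172 [313. 243.] row c [-103.5  -29.9] size [170.   84.5] ang 16.5 box [[-197.0, -13.0], [-173.0, -95.0], [-10.0, -46.0], [-34.0, 35.0]]
scene 272 [399. 277.] row c [ 98.5 100.3] size [122.  99.] ang 0.0 box [[37.0, 150.0], [37.0, 51.0], [159.0, 51.0], [159.0, 150.0]]
scene 209 [343. 316.] row c [117.4 -76.8] size [ 73.4 152.1] ang -38.4 box [[35.0, -58.0], [154.0, -153.0], [200.0, -95.0], [81.0, -1.0]]
top 1019 [243. 191.] row c [ 79.8 -99.9] size [100.2 160.1] ang -0.0 box [[-0.0, -150.0], [160.0, -150.0], [160.0, -50.0], [-0.0, -50.0]]
top 471 [314. 236.] row c [-113.3    8.2] size [ 99.  157.3] ang -12.3 box [[-201.0, -23.0], [-47.0, -57.0], [-26.0, 40.0], [-180.0, 73.0]]
top 583 [229. 274.] row c [ 79.  102.7] size [160.  94.] ang 0.1 box [[-1.0, 150.0], [-1.0, 56.0], [159.0, 56.0], [159.0, 150.0]]
```

Call:
send_rows(xyz=[[0,-0.005,0],[-0.006,0,0],[-0.006,0,0],[0,0.004,0],[0,0.004,0],[0,0.004,0],[0,0.004,0],[0,0.004,0],[0,0.004,0],[0,0.003,0]], delta_rot=[[0,0,0],[0,0,0],[0,0,0],[0,0,0],[0,0,0],[0,0,0],[0,0,0],[0,0,0],[0,0,0],[0,0,0]], grip=[0,0,0,0,0,0,0,0,0,0])

```text
time: 5.4
tool_pos: [0.4822, -0.1051, 0.0227]
tcp_rot: [0.0, 0.743, 0.67, 0.0]
ft_force: [-2.0, -1.7, -0.5]
finger_gap: 0.007
finger_force: 1.5
```

```bash
python3 -c "
from m import *
look(['top','scene'])"
```

```text
5.4 tcp row [-162.4   54.4] z 0.0227 F [-2.  -1.7 -0.5]
top 1027 [243. 191.] row c [ 79.8 -99.9] size [160. 100.] ang 0.1 box [[-0.0, -50.0], [-0.0, -150.0], [160.0, -150.0], [160.0, -50.0]]
top 374 [300. 236.] row c [-69.7  -7.8] size [99.  80.1] ang -4.1 box [[-113.0, -54.0], [-33.0, -60.0], [-26.0, 39.0], [-106.0, 44.0]]
top 580 [229. 274.] row c [ 79.3 102.6] size [160.3  94.1] ang 0.2 box [[-1.0, 149.0], [-1.0, 55.0], [160.0, 56.0], [159.0, 150.0]]
scene 142 [306. 247.] row c [-108.1  -29.3] size [ 63.4 160.3] ang -2.3 box [[-189.0, -58.0], [-29.0, -64.0], [-27.0, -1.0], [-187.0, 6.0]]
scene 278 [399. 277.] row c [ 99.7 100.5] size [120.  99.] ang 0.1 box [[40.0, 150.0], [40.0, 51.0], [160.0, 51.0], [160.0, 150.0]]
scene 285 [334. 308.] row c [  79.6 -103.3] size [158.5  92.7] ang 0.1 box [[0.0, -57.0], [0.0, -150.0], [159.0, -150.0], [159.0, -57.0]]
```

Call:
send_rows(xyz=[[0,-0.012,0],[0,-0.006,-0.02],[0,0,-0.05],[0,0,-0.05],[0,0,-0.05],[-0.01,0.02,-0.05],[-0.01,0.02,0],[-0.01,0.02,0],[-0.01,0.015,0],[0,0,0]], delta_rot=[[0,0,0],[0,0,0],[0,0,0],[0,0,0],[0,0,0],[0,0,0],[0,0,0],[0,0,0],[0,0,0],[0,0,0]], grip=[0,0,0,0,0,0,0,0,0,0])

```text
time: 6.75
tool_pos: [0.5347, -0.1513, 0.2423]
tcp_rot: [-0.0, 0.743, 0.669, 0.0]
ft_force: [0.2, -0.5, -0.1]
finger_gap: 0.008
finger_force: 0.0
```

```bash
python3 -c "
from m import *
look()
s=readout.read_state()
print(s['tcp_rot'])
plan(-50,-100,.1,0,5)
"; ls pics
```

```text
6.75 tcp row [-202.6   -2.8] z 0.2423 F [ 0.2 -0.5 -0.1]
wrist 7210 [329.  84.] row c [-108.4   -9.5] size [ 99.2 157.8] ang -3.2 box [[-190.0, -55.0], [-32.0, -63.0], [-27.0, 36.0], [-184.0, 44.0]]
scene 66 [303. 250.] row c [-79.7 -53.8] size [16.9 91.5] ang -3.1 box [[-126.0, -60.0], [-34.0, -65.0], [-34.0, -48.0], [-125.0, -43.0]]
scene 215 [403. 280.] row c [118.3 100.4] size [82.5 98.2] ang 0.5 box [[77.0, 149.0], [78.0, 51.0], [160.0, 52.0], [159.0, 150.0]]
scene 63 [308. 288.] row c [   7.8 -103.2] size [89.4 12.8] ang -0.4 box [[1.0, -148.0], [14.0, -148.0], [14.0, -59.0], [2.0, -58.0]]
scene 270 [343. 315.] row c [115.2 -76.5] size [ 75.7 156.4] ang -38.2 box [[30.0, -58.0], [153.0, -155.0], [200.0, -95.0], [77.0, 2.0]]
top 1024 [243. 191.] row c [ 79.9 -99.9] size [160.5 100.3] ang 0.2 box [[-1.0, -50.0], [-0.0, -150.0], [160.0, -150.0], [160.0, -49.0]]
top 480 [306. 236.] row c [-86.5  -7.7] size [100.6 111.4] ang -3.9 box [[-145.0, -54.0], [-34.0, -62.0], [-28.0, 39.0], [-139.0, 46.0]]
top 118 [353. 251.] row c [-181.9    0.9] size [101.   25.8] ang -16.7 box [[-209.0, -44.0], [-184.0, -51.0], [-155.0, 46.0], [-180.0, 53.0]]
top 581 [229. 274.] row c [ 79.2 102.6] size [160.3  93.9] ang 0.2 box [[-1.0, 149.0], [-1.0, 55.0], [159.0, 56.0], [159.0, 150.0]]
[-6.83557133e-04  7.42753751e-01  6.69564310e-01 -1.81241174e-04]
[0.0303, 0.0199, 0.0285] [0, 0, np.float64(0.04)]
[0.0303, 0.0198, 0.0285] [0, 0, np.float64(0.04)]
[0.0303, 0.0198, 0.0285] [0, 0, np.float64(0.04)]
[0.0303, 0.0198, 0.0285] [0, 0, np.float64(0.04)]
[0.0303, 0.0198, 0.0285] [0, 0, np.float64(0.04)]
s1.png
scene0.png
scene_4.00.png
scene_5.40.png
scene_6.75.png
top0.png
top_4.00.png
top_5.40.png
top_6.75.png
w1.png
wrist_4.00.png
wrist_6.75.png
```

Call:
send_rows(xyz=[[0.027,0.0175,0],[0.027,0.0175,0],[0.027,0.0175,0],[0.027,0.0175,0],[0.0265,0.0175,0],[0,0,0.044],[0,0,0.044],[0,0,0.044],[0,0,0.044],[0,0,0.044]], delta_rot=[[0,0,0],[0,0,0],[0,0,0],[0,0,0],[0,0,0],[0,0,0],[0,0,0],[0,0,0],[0,0,0],[0,0,0]], grip=[0,0,0,0,0,0,0,0,0,0])

```text
time: 8.15
tool_pos: [0.6345, -0.0255, 0.0216]
tcp_rot: [-0.0, 0.743, 0.67, 0.0]
ft_force: [0.4, 0.3, -0.4]
finger_gap: 0.006
finger_force: 0.0
```

Call:
send_rows(xyz=[[0,-0.004,0],[0,-0.004,0],[0,-0.004,0],[0,-0.003,0],[0,-0.003,0],[0,-0.003,0],[0,-0.003,0],[0,-0.003,0],[0,-0.003,0],[0,0,0]], delta_rot=[[0,0,0],[0,0,0],[0,0,0],[0,0,0],[0,0,0],[0,0,0],[0,0,0],[0,0,0],[0,0,0],[0,0,0]], grip=[0,0,0,0,0,0,0,0,0,0])

```text
time: 9.4
tool_pos: [0.6085, -0.0229, 0.0243]
tcp_rot: [0.002, 0.743, 0.669, 0.002]
ft_force: [4.3, 1.7, 3.3]
finger_gap: 0.001
finger_force: 2.6
```

```bash
python3 -c "
from m import *
look(['top','scene'])
"
```

```text
9.4 tcp row [-67.1 -62.4] z 0.0243 F [4.3 1.7 3.3]
top 707 [228. 188.] row c [101.9 -99.8] size [115.7 100.1] ang 0.1 box [[44.0, -50.0], [44.0, -150.0], [160.0, -150.0], [160.0, -50.0]]
top 62 [276. 212.] row c [  5.4 -69.2] size [38.2 12.2] ang -5.4 box [[-2.0, -88.0], [10.0, -89.0], [13.0, -51.0], [1.0, -50.0]]
top 222 [348. 249.] row c [-163.2    3.9] size [98.8 56.2] ang -2.0 box [[-193.0, -44.0], [-137.0, -46.0], [-133.0, 52.0], [-189.0, 54.0]]
top 296 [209. 267.] row c [134.6  76.7] size [110.2  55.2] ang 43.2 box [[76.0, 59.0], [113.0, 19.0], [194.0, 94.0], [156.0, 135.0]]
scene 194 [344. 317.] row c [115.8 -75.1] size [ 76.3 155.5] ang -37.4 box [[31.0, -58.0], [154.0, -153.0], [201.0, -92.0], [77.0, 2.0]]
```

Call:
send_rows(xyz=[[0,0.012,0],[0,0.006,-0.02],[0,0,-0.05],[0,0,-0.05],[0,0,-0.05],[-0.033,-0.016,-0.047],[-0.033,-0.016,0],[-0.033,-0.016,0],[-0.033,-0.016,0],[-0.033,-0.016,0]], delta_rot=[[0,0,0],[0,0,0],[0,0,0],[0,0,0],[0,0,0],[0,0,0],[0,0,0],[0,0,0],[0,0,0],[0,0,0]], grip=[0,0,0,0,0,0.05,0.05,0.05,0.05,0.05])

```text
time: 10.75
tool_pos: [0.5257, -0.1815, 0.2395]
tcp_rot: [-0.001, 0.743, 0.67, -0.0]
ft_force: [-0.2, -0.4, 0.6]
finger_gap: 0.53
finger_force: 0.0
```

```bash
python3 -c "
from m import *
look()
" | grep -v scene; cp pics/$(ls -t pics|grep wrist|head -1) pics/wlast.png
```

```text
10.75 tcp row [-233.7    3. ] z 0.2395 F [-0.2 -0.4  0.6]
wrist 4247 [322.  96.] row c [-120.9   -0.2] size [139.   98.8] ang 0.3 box [[-191.0, 49.0], [-190.0, -50.0], [-51.0, -49.0], [-52.0, 50.0]]
top 1027 [243. 191.] row c [ 80.2 -99.8] size [100.4 161.2] ang -0.1 box [[-1.0, -150.0], [161.0, -150.0], [161.0, -50.0], [-0.0, -49.0]]
top 598 [317. 244.] row c [-111.8    3.5] size [157.8  98.9] ang 0.8 box [[-191.0, 52.0], [-190.0, -47.0], [-32.0, -45.0], [-34.0, 54.0]]
top 579 [229. 274.] row c [ 79.  102.6] size [160.1  94. ] ang 0.2 box [[-1.0, 149.0], [-1.0, 55.0], [159.0, 56.0], [159.0, 150.0]]
```

View pics/wlast.png

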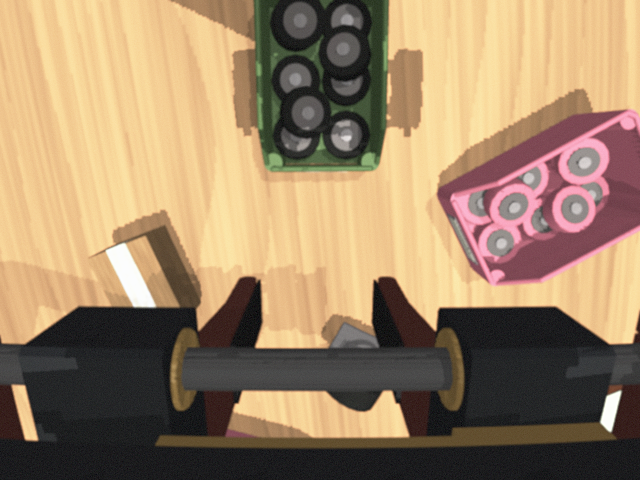

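The wrist view shows the bin square to the row, its front edge at row ~168 and columns 265–385. The castor at (350,350) lies well behind the fingers. Now I go down in front of the low wall and push with the two spread fingers.

Call:
send_rows(xyz=[[0.001,0.001,0.03],[0.001,0.001,0.03],[0.001,0.001,0.03],[0.001,0,0.03],[0.001,0,0.03],[0.001,0,0.03],[0.001,0,0.02],[0.001,0,0.0175],[0.001,0,0],[0.001,0,0]], delta_rot=[[0,0,0],[0,0,0],[0,0,0],[0,0,0],[0,0,0],[0,0,0],[0,0,0],[0,0,0],[0,0,0],[0,0,0]], grip=[0.05,0.05,0.05,0.05,0.05,0.05,0.05,0.05,0.05,0.05])

```text
time: 12.15
tool_pos: [0.5314, -0.1705, 0.0225]
tcp_rot: [0.0, 0.743, 0.67, 0.0]
ft_force: [0.1, 0.5, 0.0]
finger_gap: 0.568
finger_force: 0.0
```

Call:
send_rows(xyz=[[0.006,0,0],[0.006,0,0],[0.006,0,0],[0.005,0,0],[0.005,0,0],[0.005,0,0],[0.005,0,0],[0.005,0,0],[0.005,0,0],[0.004,0,0]], delta_rot=[[0,0,0],[0,0,0],[0,0,0],[0,0,0],[0,0,0],[0,0,0],[0,0,0],[0,0,0],[0,0,0],[0,0,0]], grip=[0.05,0.05,0.05,0.05,0.05,0.05,0.05,0.05,0.05,0.05])

```text
time: 13.4
tool_pos: [0.5367, -0.12, 0.0225]
tcp_rot: [0.001, 0.743, 0.67, -0.0]
ft_force: [-0.4, -4.1, 1.5]
finger_gap: 0.572
finger_force: 2.6
```

```bash
python3 -c "
from m import *
look()
"; cp pics/$(ls -t pics|grep wrist_|head -1) pics/wlast2.png
```

```text
13.4 tcp row [-171.3   -1.3] z 0.0225 F [-0.4 -4.1  1.5]
wrist 37844 [316. 155.] row c [-109.8   -1.5] size [106.3  99.5] ang 0.4 box [[-163.0, 48.0], [-163.0, -52.0], [-56.0, -51.0], [-57.0, 49.0]]
scene 207 [398. 281.] row c [128.2  76.6] size [132.8  72.8] ang -44.0 box [[56.0, 54.0], [108.0, 4.0], [201.0, 99.0], [148.0, 150.0]]
scene 308 [334. 307.] row c [  78.8 -102. ] size [ 93.5 160.1] ang -1.0 box [[-2.0, -147.0], [158.0, -150.0], [160.0, -57.0], [-0.0, -54.0]]
top 1449 [257. 207.] row c [ 29.5 -68.4] size [161.6 302.4] ang -32.6 box [[-141.0, -55.0], [113.0, -218.0], [200.0, -82.0], [-54.0, 81.0]]
top 482 [234. 270.] row c [ 79.  102.7] size [ 93.3 160. ] ang -0.1 box [[-1.0, 56.0], [159.0, 56.0], [159.0, 149.0], [-1.0, 149.0]]
```

View pics/wlast2.png

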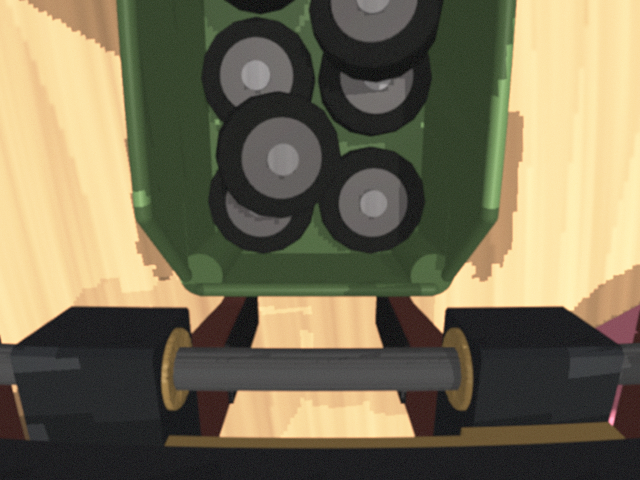

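The bin's front edge (row 293, columns 185–455) is square against both fingers. I'll check its nose against the gap's edges before it enters.

```bash
cat >> m.py <<'E'
def gap(n="top",x0=-100,x1=-15):
    im,d=camera(n);c,T=c2w(n);P=cloud(c,T,d);h=cv2.cvtColor(im,cv2.COLOR_RGB2HSV)
    r=w2row(P[...,:2]);z=P[...,2];g=(h[...,0]>35)&(h[...,0]<85)&(h[...,1]>70)&(z>.06)&(z<.09)
    X,Y=r[...,0],r[...,1]
    a=g&(X>x0)&(X<x1)&(abs(Y)<75)
    for lab,m in(("bin",a),("nbr+",g&(X>20)&(X<150)&(Y>40)&(Y<150)),("nbr-",g&(X>20)&(X<150)&(Y<-40)&(Y>-150))):
        q=Y[m]; print(n,lab,m.sum(), np.percentile(q,[1,3,97,99]).round(1) if m.any() else "")
    save(f"{n}_gap.png",im[150:330,170:410].repeat(3,0).repeat(3,1) if n=="top" else im[200:380,240:480].repeat(3,0).repeat(3,1))
E
python3 -c "
from m import *
gap();gap('scene')"
```

```text
top bin 147 [-45.6 -45.4  52.   52.1]
top nbr+ 123 [55.9 56.6 69.  70.5]
top nbr- 373 [-149.6 -149.3  -50.4  -50.1]
scene bin 28 [-50.9 -50.7  45.6  45.6]
scene nbr+ 96 [ 50.8  51.4 138.6 145.7]
scene nbr- 118 [-149.7 -146.5  -56.2  -55.5]
```

View pics/top_gap.png

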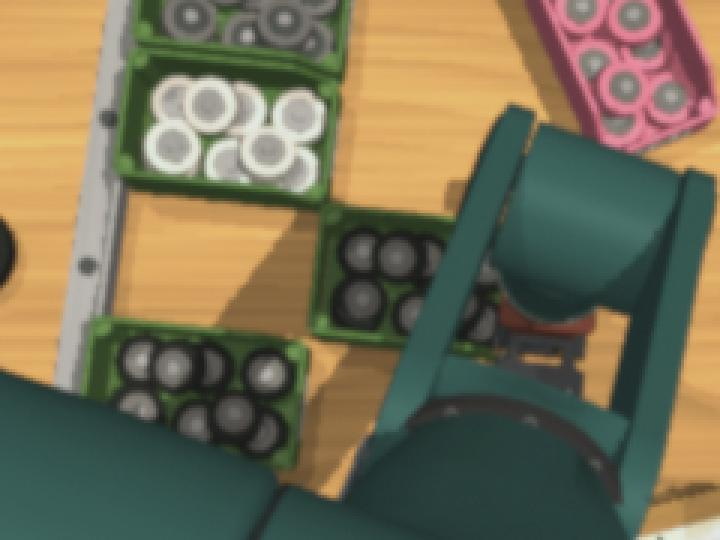

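The crop shows the bin's nose at the mouth, and both views put it within 1 mm of the gap's middle. On with the push.

Call:
send_rows(xyz=[[0.004,0,0],[0.005,0,0],[0.005,0,0],[0.005,0,0],[0.005,0,0],[0.005,0,0],[0.005,0,0],[0.005,0,0],[0.005,0,0],[0.005,0,0]], delta_rot=[[0,0,0],[0,0,0],[0,0,0],[0,0,0],[0,0,0],[0,0,0],[0,0,0],[0,0,0],[0,0,0],[0,0,0]], grip=[0.05,0.05,0.05,0.05,0.05,0.05,0.05,0.05,0.05,0.05])

```text
time: 14.9
tool_pos: [0.5415, -0.0712, 0.0225]
tcp_rot: [0.001, 0.743, 0.67, -0.0]
ft_force: [-0.7, -5.8, 2.8]
finger_gap: 0.568
finger_force: 3.3
```

```bash
python3 -c "
from m import *
look(['wrist']);gap('top',-120,-5)"
```

```text
14.9 tcp row [-122.3   -0.9] z 0.0225 F [-0.7 -5.8  2.8]
wrist 37974 [316. 155.] row c [-61.1  -1. ] size [106.5 100.4] ang 0.3 box [[-115.0, 49.0], [-114.0, -52.0], [-8.0, -51.0], [-8.0, 49.0]]
top bin 70 [-45.5 -44.7  52.   52.1]
top nbr+ 201 [ 41.4  42.3 146.9 148.8]
top nbr- 404 [-149.7 -149.   -42.8  -41.4]
```

Entering freely with about 6 N. I'll push on, slowly.

Call:
send_rows(xyz=[[0.005,0,0],[0.006,0,0],[0.006,0,0],[0.006,0,0],[0.006,0,0],[0.006,0,0],[0.006,0,0],[0.006,0,0],[0.006,0,0],[0.006,0,0]], delta_rot=[[0,0,0],[0,0,0],[0,0,0],[0,0,0],[0,0,0],[0,0,0],[0,0,0],[0,0,0],[0,0,0],[0,0,0]], grip=[0.05,0.05,0.05,0.05,0.05,0.05,0.05,0.05,0.05,0.05])

```text
time: 16.25
tool_pos: [0.5473, -0.0125, 0.0224]
tcp_rot: [0.0, 0.743, 0.67, -0.0]
ft_force: [-0.8, -7.9, 3.9]
finger_gap: 0.574
finger_force: 3.6
```

Call:
send_rows(xyz=[[0.004,0,0],[0.004,0,0],[0.004,0,0],[0.004,0,0],[0.004,0,0],[0.004,0,0],[0.004,0,0],[0.004,0,0],[0.002,0,0],[0,0,0]], delta_rot=[[0,0,0],[0,0,0],[0,0,0],[0,0,0],[0,0,0],[0,0,0],[0,0,0],[0,0,0],[0,0,0],[0,0,0]], grip=[0.05,0.05,0.05,0.05,0.05,0.05,0.05,0.05,0.05,0.05])

```text
time: 17.5
tool_pos: [0.5507, 0.0215, 0.0224]
tcp_rot: [0.0, 0.743, 0.67, -0.0]
ft_force: [-0.7, -5.6, 4.6]
finger_gap: 0.574
finger_force: 2.8
```

```bash
python3 -c "
from m import *
look(['wrist'])"
```

```text
17.5 tcp row [-29.2  -0.1] z 0.0224 F [-0.7 -5.6  4.6]
wrist 54338 [320. 152.] row c [32.1 -1.1] size [106.5 250.8] ang 0.3 box [[-22.0, 124.0], [-21.0, -127.0], [86.0, -126.0], [85.0, 125.0]]
```

Call:
send_rows(xyz=[[0.002,0,0],[0.002,0,0],[0.002,0,0],[0.002,0,0],[0.002,0,0],[0.002,0,0],[0.002,0,0],[0.002,0,0],[0,0,0],[0,0,0]], delta_rot=[[0,0,0],[0,0,0],[0,0,0],[0,0,0],[0,0,0],[0,0,0],[0,0,0],[0,0,0],[0,0,0],[0,0,0]], grip=[0.05,0.05,0.05,0.05,0.05,0.05,0.05,0.05,0.05,0.05])

```text
time: 18.8
tool_pos: [0.5522, 0.0373, 0.0224]
tcp_rot: [0.0, 0.743, 0.67, -0.0]
ft_force: [0.2, -6.4, 5.2]
finger_gap: 0.569
finger_force: 3.1
```

```bash
cat >> m.py <<'E'
def fronts():
    s=readout.read_state();im,d=camera("wrist");c,T=c2w("wrist",s);P=cloud(c,T,d);h=cv2.cvtColor(im,cv2.COLOR_RGB2HSV)
    r=w2row(P[...,:2]);z=P[...,2];g=(h[...,0]>35)&(h[...,0]<85)&(h[...,1]>70)&(z>.038)&(z<.055)
    print("tcp",w2row(s["tool_pos"]).round(1),s["tool_pos"][2],s["ft_force"].round(1))
    for lo,hi in((60,95),(95,140),(20,45),(-45,-20),(-15,15),(-95,-60),(-140,-95)):
        m=g&(r[...,1]>lo)&(r[...,1]<hi)&(r[...,0]<30)
        if m.sum()>20: print((lo,hi),m.sum(),np.percentile(r[...,0][m],[1,3,10]).round(1))
    save("wf_%.2f.png"%s["time"],im)
E
python3 -c "
from m import *
fronts()"
```

```text
tcp [-13.3   0.1] 0.02236881124380308 [ 0.2 -6.4  5.2]
(60, 95) 1791 [1.7 1.9 2.5]
(95, 140) 963 [1.3 1.6 2.1]
(20, 45) 2178 [-0.7 -0.1  1. ]
(-45, -20) 2073 [-0.2  0.4  1.4]
(-15, 15) 1401 [-0.1  0.1  0.6]
(-95, -60) 1844 [2.3 2.5 3.2]
(-140, -95) 1061 [2.3 2.5 3.1]
```

Call:
send_rows(xyz=[[0.001,0,0],[0.001,0,0],[0.001,0,0],[0,0,0],[0,0,0],[0,0,0],[0,0,0],[0,0,0],[0,0,0],[0,0,0]], delta_rot=[[0,0,0],[0,0,0],[0,0,0],[0,0,0],[0,0,0],[0,0,0],[0,0,0],[0,0,0],[0,0,0],[0,0,0]], grip=[0.05,0.05,0.05,0.05,0.05,0.05,0.05,0.05,0.05,0.05])

```text
time: 20.1
tool_pos: [0.5524, 0.0392, 0.0224]
tcp_rot: [0.001, 0.743, 0.67, -0.001]
ft_force: [-0.6, -10.9, 5.2]
finger_gap: 0.569
finger_force: 5.6
```

```bash
python3 -c "
from m import *
fronts()"
```

```text
tcp [-11.4   0.1] 0.02238655883559697 [ -0.6 -10.9   5.2]
(60, 95) 1804 [1.5 1.9 2.5]
(95, 140) 980 [1.4 1.5 2.1]
(20, 45) 2171 [1.3 1.9 2.9]
(-45, -20) 2098 [1.6 2.2 3.2]
(-15, 15) 1394 [1.9 2.1 2.7]
(-95, -60) 1831 [2.4 2.6 3.3]
(-140, -95) 1089 [2.5 2.6 3.2]
```

Call:
send_rows(xyz=[[0.001,0,0],[0.001,0,0],[0,0,0],[0,0,0],[0,0,0],[0,0,0],[0,0,0],[0,0,0],[0,0,0],[0,0,0]], delta_rot=[[0,0,0],[0,0,0],[0,0,0],[0,0,0],[0,0,0],[0,0,0],[0,0,0],[0,0,0],[0,0,0],[0,0,0]], grip=[0.05,0.05,0.05,0.05,0.05,0.05,0.05,0.05,0.05,0.05])

```text
time: 21.4
tool_pos: [0.5524, 0.0392, 0.0224]
tcp_rot: [0.001, 0.742, 0.67, -0.002]
ft_force: [-1.7, -19.5, 6.1]
finger_gap: 0.565
finger_force: 10.1
```

```bash
python3 -c "
from m import *
fronts()"
```

```text
tcp [-11.3   0.1] 0.022417139478324077 [ -1.7 -19.5   6.1]
(60, 95) 1800 [1.5 1.8 2.5]
(95, 140) 987 [1.4 1.5 2.2]
(20, 45) 2167 [1.4 1.9 2.9]
(-45, -20) 2077 [1.7 2.3 3.3]
(-15, 15) 1370 [2.  2.2 2.7]
(-95, -60) 1795 [2.6 2.8 3.4]
(-140, -95) 1091 [2.3 2.6 3.2]
```

The force rises with no motion and the fronts are level, so the bin is home. I'll back off and check.

Call:
send_rows(xyz=[[-0.003,0,0],[-0.006,0,0],[-0.012,0,0],[-0.015,0,0],[-0.015,0,-0.01],[-0.02,0,-0.04],[-0.03,0,-0.05],[-0.03,0,-0.05],[-0.03,0,-0.05],[0,0,0]], delta_rot=[[0,0,0],[0,0,0],[0,0,0],[0,0,0],[0,0,0],[0,0,0],[0,0,0],[0,0,0],[0,0,0],[0,0,0]], grip=[0.05,0.05,0.05,0.05,0.05,0.05,0.05,0.05,0.05,0.05])

```text
time: 22.7
tool_pos: [0.5389, -0.1208, 0.2273]
tcp_rot: [0.004, 0.744, 0.668, 0.002]
ft_force: [-0.9, 0.7, -0.6]
finger_gap: 0.568
finger_force: 0.0
```

```bash
python3 -c "
from m import *
fronts();gap('top')"; cp pics/$(ls -t pics|grep wf_|head -1) pics/wend.png
```

```text
tcp [-171.9   -3.6] 0.2272510522123546 [-0.9  0.7 -0.6]
(60, 95) 332 [-0.4 -0.2 -0. ]
(95, 140) 506 [-0.6 -0.4 -0.1]
(20, 45) 212 [-0.3 -0.2 -0.1]
(-45, -20) 196 [-0.   0.2  0.4]
(-15, 15) 230 [-0.1  0.1  0.4]
(-95, -60) 317 [0.4 0.5 0.7]
(-140, -95) 467 [0.5 0.7 1. ]
top bin 0 
top nbr+ 349 [ 43.1  46.5 144.3 147.9]
top nbr- 540 [-149.6 -149.1  -42.3  -41.9]
```

View pics/wend.png

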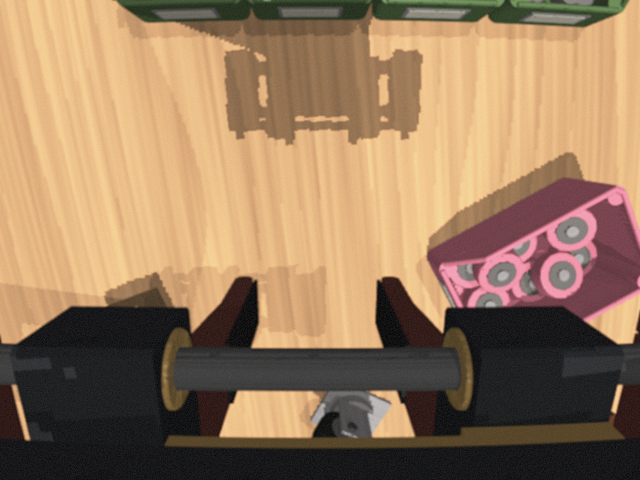

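The picture shows all four bin fronts in one line along the top (rows 10–25), and the measured fronts agree to within the row's own slight slope. The robot is clear, so I'll hand in.

```bash
python3 -c "
from plant import workorder
print(workorder.hand_in())"
```

```text
the job is handed in; nothing more can be done
None
```

The stray bin is home against the back rail with its front level with its neighbours to within about 1 mm, moved only by finger pushes; the job was handed in at about 23 s, with no verdict returned.

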